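# Angle a manifold bar past the post into the test bay

## Task

Push the long white manifold bar into the three-sided test bay with your fingertips: work its left end in past the post and behind it first, then swing the right end in, until the whole bar lies flush along the bay's back wall. Keep it flat on the bench, never lifting it, and leave everything else where it is.

Things in the scene. Friction and masses are not known exactly. Their poses are not given: they have to be found in the camera images.
- bar: White plastic manifold bar, loose: 220 mm long (its y), 30 wide (x), 30 tall, about 0.3 kg, four port stubs (16 mm across, up to 42 mm high) along the middle of its top. Origin: centre of its underside. Slides with ordinary dry friction. It starts between the bay's mouth and the robot, roughly along the mouth, shifted to the right so that its left end is near the line of the post.
- bar_left (a point): Centre of the bar's left end face (bar y = +110 mm), 15 mm above the bench.
- bar_right (a point): Centre of the bar's right end face (bar y = -110 mm), 15 mm above the bench.
- bay: Test bay, fixed: three-sided aluminium fence 55 mm tall, walls 12 mm thick, open towards the robot, dark mat as floor (level with the bench). Origin: on the bench, middle of the mouth; x points into the bay, y to its left. Inner faces: sides at y = -150 and +150 mm (from x = -12 to 90), back at x = 90 mm. The bar is home with its centre line at x = 75 mm.
- post: Fixed upright steel post, 24 mm in diameter, 66 mm tall, standing on the mouth line of the bay (bay x = 0), 55 to 75 mm left of its middle. Origin: on its axis at the bench. The gap between post and right wall (193 to 213 mm) is shorter than the bar; the space behind the post is free.
- elbow: Bystander: white plastic pipe elbow, 24 mm thick, 34 mm tall, 42 mm long, standing left of the bar; origin under its upright leg.
- collar: Bystander: flat brass ring, 44 mm outside, 18 mm tall, lying on the bench in front of the bay, to the left; origin centre of its underside.
- jar: Bystander: small jar, 52 mm across, 70 mm tall, standing right of the bay; origin centre of its underside.
- driver: Bystander: screwdriver lying on the bench at the left; origin on its axis line, at the underside.
- cartridge: Bystander: white filter cartridge, 60 mm across, 210 mm tall, standing at the left; origin centre of its underside.
- wrench: Bystander: steel wrench lying at the far right; origin at the underside.
- pump: Bystander: small pump, a black block with a steel motor can, 116 x 60 x 55 mm tall, left of the bay; origin near the middle of its underside.

How it is judged:
On the way:
1. the bar's left end is in the bay while its right end is still outside (x of bar_left in the frame of bay above 0.015 m and x of bar_right in the frame of bay below -0.015 m), for 0.1 s.
At the end, for the whole second after the job is handed in: The bar lies flat and at rest inside the bay along the back wall, both ends within 7 mm of touching it, left end still at the left (x of bar_left in the frame of bay between 0.068 and 0.082 m and x of bar_right in the frame of bay between 0.068 and 0.082 m and y of bar_left in the frame of bay between 0.055 and 0.155 m and y of bar_right in the frame of bay between -0.155 and -0.055 m and height (world z) of bar below 0.006 m and angle between bar's own z axis and vertical below 0.06 rad and linear speed of bar below 0.01 m/s).
It fails at once if the bar is lifted off or tipped up from the bench (height (world z) of bar above 0.012 m or height (world z) of any of bar_left, bar_right above 0.032 m or angle between bar's own z axis and vertical above 0.2 rad).
It fails at once if a bystander is moved more than 25 mm or knocked over (distance of any of elbow, collar, jar, driver, cartridge, wrench, pump from where it was at the start of the episode above 0.025 m or angle between any of elbow, collar, jar, cartridge, pump's own z axis and vertical above 0.5 rad).
It also fails if it takes over 72 s, if anything falls off the work surface, if the arm or the gripper's body presses on something with over 40 N, if the wrist force passes 120 N, or if a joint passes its speed limit or range.

## Robot

A 6-joint arm with a two-finger parallel gripper is mounted at the origin on the work surface. World frame = base frame: x ahead of the robot, y to its left, z up, the work surface at z = 0. Lengths are in m, angles in rad, forces in N, time in s.
With the tool pointing down it reaches from about 0.35 to 0.85 m from the base axis. Payload 8.1 kg.
Tool frame: the origin (TCP) lies on the mounting face of the last link; the fingertips stand 186 mm ahead of it and the grasp point (between the pads) lies 167 mm ahead of it; z points along the fingers, x is the direction in which the jaws open and shut, and the axes are right-handed (so a half turn about z gives the same grasp; the last joint's range is limited). The gripper opens to 93 mm and grips with 3 to 60 N. Pads are 15 mm wide; open, the fingers measure 128 mm over their backs; the gripper's body (75 mm by 188 mm) begins 65 mm behind the grasp point.
Start: joints at [1.194, 0.13, 1.488, -0, 1.523, -0.085], TCP at [0.173, 0.575, 0.405] pointing down, gripper open.
Joint ranges: [-2.96, 2.96], [-0.89, 2.26], [0.02, 2.5], [-1.34, 4.48], [0, 2.73], [-2.66, 2.66]. Speed limits (rad/s): [2.39, 2.39, 2.79, 3.14, 3.14, 3.14].

## Interface

Orientations are given as a unit quaternion [x, y, z, w].
In Python, from plant import manip gives the robot as it stands.
- The arm moves only by the tool jog_arm, never from a script. Its argument "increments" is a list of rows, each an object of numbers: "claw": the opening in per cent of the stroke, from 0 (shut) to 100 (fully open); "x", "y", "z": the shift along the tool's x, y, z in m; "spin": the turn about the tool's z in degrees. A call has 1 to 10 rows; each row is the pose to reach, as a shift and turn from the pose commanded when the call began, along the tool's axes at that moment; what a row does not reach only later rows make up. A row lasts 1/8 s, in which the tool goes at most 62.5 mm and 10.7 degrees, less where a joint would pass 70% of its speed; a pose out of reach is approached as far as the arm can. A call with a gripper value outside its range is refused whole. The fingers move at their own pace and stop on an object; "newtons" is the grip in N (left out, the last holds). Time passes only in rows, so rows that repeat a pose let the fingers close. It gives the time, the measured TCP pose, the force and the opening at its end, in the units of the state.
- manip.observe(): the state, without advancing time (a new reading comes with each control period).
- manip.grab_frame(name): name is "scene" or "top"; returns (picture, depth): 384x512x3 uint8, red, green, blue; 384x512 float32, m along the optical axis (not along the pixel's ray), 0 where there is no reading.
- manip.get_calibration(name): a dict with "fovy" (degrees; the focal length in pixels is half the picture's height over the tangent of half this angle, whatever the lens; pixels are square), "cx", "cy" (the principal point, pixels), "k1" (the pictures are not rectified: a ray, as slopes to the right and down, at radius r is drawn at 1 + k1 r^2 times it, then the intrinsics apply), "origin" and "attitude" of the camera in the world. Camera axes: x right, y up, looking along -z (the intrinsics and any distortion apply to the point x, -y, -z); pixel columns grow to the right and rows downward; lengths in m; the calibration is good to about 2 mm. A picture is of the moment at which its call begins. get_calibration takes no time and is no camera call.
- manip.job_done(): hands the job in, once; it reports no verdict.
The state is a dict: "clock": time; "qpos": joint angles; "dq": joint speeds; "joint_torque": joint torques, N m; "ee_pos": TCP position; "ee_rot": TCP orientation; "ft_force": force on the tool from outside, world axes, zero at the start; "torque": the same for the moment, N m; "grip_width": finger opening in m.
Only numpy, scipy, OpenCV 4.12 (cv2) and the standard library are available. Lean on these libraries where they do the work, as an engineer would, in place of code of your own. Each camera call takes 0.05 s, during which the arm holds its last target.

## Working session

There is one attempt and no reset: what is moved stays moved. The work goes in short steps, Python scripts to look and compute and a tool call to move; the robot and the scene stay as the last step left them, time stands still between calls to the robot, and variables do not carry over. Pictures are saved under pics/ and viewed, and the job is handed in when it is done.

Besides the shell and the picture viewer there is one more tool, called after "Call:" as name(argument=value, ...) on one line, values as JSON. jog_arm: Moves the arm, as the interface text tells. Its arguments: {"type":"object","properties":{"increments":{"type":"array","items":{"type":"object","properties":{"claw":{"type":"number"},"x":{"type":"number"},"y":{"type":"number"},"z":{"type":"number"},"spin":{"type":"number"}}}},"newtons":{"type":"number"}},"required":["increments"]}

```bash
ls; mkdir -p pics; python3 - <<'E'
from plant import manip
import cv2,numpy as np
s=manip.observe();print({k:np.round(v,3) for k,v in s.items()})
for n in("scene","top"):
    p,d=manip.grab_frame(n);print(n,manip.get_calibration(n))
    cv2.imwrite(f"pics/{n}0.png",cv2.cvtColor(p,cv2.COLOR_RGB2BGR));np.save(f"pics/{n}0.npy",d)
E
```

```text
pics
{'clock': np.float64(0.0), 'qpos': array([ 1.194,  0.131,  1.489,  0.   ,  1.523, -0.085]), 'dq': array([-0.   ,  0.001, -0.001, -0.002,  0.002, -0.001]), 'joint_torque': array([ 0.0000e+00, -5.5986e+01, -4.9174e+01,  7.7000e-02,  3.6000e-02,
       -0.0000e+00]), 'ee_pos': array([0.173, 0.574, 0.404]), 'ee_rot': array([ 0.802,  0.597, -0.001,  0.   ]), 'ft_force': array([ 0.082,  0.895, -0.228]), 'torque': array([-0.039, -0.011,  0.049]), 'grip_width': np.float64(0.093)}
scene {'fovy': 57.019618437088674, 'cx': 252.66090799789885, 'cy': 189.0007648850728, 'k1': -0.10747680963385796, 'origin': array([1.23118059, 0.32936839, 0.76210948]), 'attitude': array([0.21182761, 0.34758028, 0.77181978, 0.4884785 ])}
top {'fovy': 53.803120619923455, 'cx': 250.9006327731683, 'cy': 188.26389047535838, 'k1': -0.010746844990412983, 'origin': array([0.34493193, 0.00546638, 1.12384848]), 'attitude': array([ 0.06021398, -0.06098707, -0.69969137,  0.70928614])}
```

View pics/scene0.png

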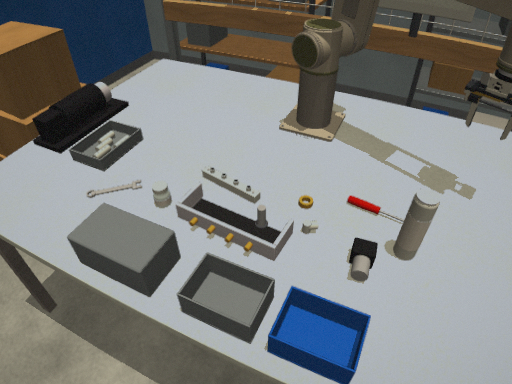

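View pics/top0.png

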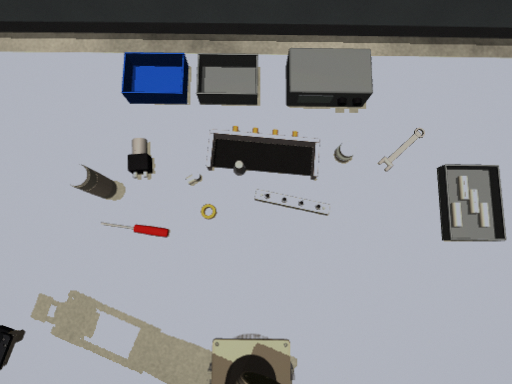

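```bash
cat > h.py <<'E'
import numpy as np,cv2
from scipy.spatial.transform import Rotation as R
from plant import manip
def cal(n):
    c=manip.get_calibration(n);f=192/np.tan(np.radians(c["fovy"]/2))
    K=np.array([[f,0,c["cx"]],[0,f,c["cy"]],[0,0,1]]);D=np.array([c["k1"],0,0,0,0.])
    return K,D,np.array(c["origin"]),R.from_quat(c["attitude"]).as_matrix()@np.diag([1,-1,-1])
def rays(n,px):
    K,D,o,M=cal(n)
    u=cv2.undistortPoints(np.asarray(px,float).reshape(-1,1,2),K,D).reshape(-1,2)
    return o,np.c_[u,np.ones(len(u))]@M.T
def onplane(n,px,z):
    o,d=rays(n,px);return o+d*((z-o[2])/d[:,2])[:,None]
def proj(n,P):
    K,D,o,M=cal(n);rv=cv2.Rodrigues(M.T)[0]
    return cv2.projectPoints(np.asarray(P,float).reshape(-1,1,3),rv,-M.T@o,K,D)[0].reshape(-1,2)
def cloud(n,d):
    v,u=np.mgrid[0:384,0:512];o,r=rays(n,np.c_[u.ravel(),v.ravel()])
    return (o+r*d.reshape(-1,1)).reshape(384,512,3)
def grab(n,tag):
    p,d=manip.grab_frame(n);cv2.imwrite(f"pics/{n}{tag}.png",cv2.cvtColor(p,cv2.COLOR_RGB2BGR));np.save(f"pics/{n}{tag}.npy",d);return p,d
def crop(n,tag,x0,y0,w,h,s):
    i=cv2.imread(f"pics/{n}{tag}.png")[y0:y0+h,x0:x0+w];cv2.imwrite(f"pics/{n}{tag}c.png",cv2.resize(i,None,fx=s,fy=s,interpolation=cv2.INTER_CUBIC))
E
python3 - <<'E'
from h import *
crop("top",0,185,115,180,110,4.4);crop("scene",0,140,140,200,120,4)
d=np.load("pics/top0.npy");C=cloud("top",d)
z=C[...,2];print("table z",np.median(z[215:250,180:400]))
sel=(z>0.012)&(z<0.08);m=np.zeros((384,512),np.uint8);m[sel]=1
n,l,st,ce=cv2.connectedComponentsWithStats(m)
for i in range(1,n):
    if st[i,4]>25:
        P=C[l==i]; print(st[i],P.min(0).round(3),P.max(0).round(3),np.median(P,0).round(3))
E
```

```text
table z 0.00031231667015418907
[ 122   52   66   51 1642] [0.803 0.209 0.012] [0.937 0.39  0.08 ] [0.877 0.309 0.051]
[ 196   53   62   51 1344] [ 0.803 -0.007  0.012] [0.937 0.173 0.08 ] [0.919 0.09  0.049]
[286  56  83  51 768] [ 0.783 -0.336  0.012] [ 0.934 -0.097  0.08 ] [ 0.8   -0.202  0.057]
[ 206  126  114   54 1390] [ 0.568 -0.193  0.012] [0.723 0.138 0.062] [ 0.681 -0.031  0.052]
[128 138  24  40 692] [0.562 0.306 0.012] [0.68  0.365 0.062] [0.612 0.333 0.051]
[334 141  22  22 330] [ 0.622 -0.293  0.012] [ 0.671 -0.244  0.075] [ 0.641 -0.264  0.068]
[235 161   8  12  84] [0.585 0.032 0.014] [0.608 0.053 0.071] [0.593 0.043 0.065]
[ 438  164   68   78 1653] [ 0.391 -0.722  0.012] [ 0.612 -0.557  0.056] [ 0.507 -0.668  0.037]
[185 172  15  13 116] [0.546 0.159 0.012] [0.58  0.201 0.038] [0.563 0.176 0.033]
[ 95 177  22  22 186] [0.501 0.406 0.013] [0.556 0.443 0.08 ] [0.52  0.412 0.048]
[458 176  32  52 714] [ 0.431 -0.69   0.013] [ 0.581 -0.611  0.04 ] [ 0.504 -0.648  0.029]
[254 189  76  26 823] [ 0.462 -0.223  0.012] [ 0.533 -0.004  0.047] [ 0.495 -0.115  0.031]
[451 203  12  24 241] [ 0.432 -0.611  0.014] [ 0.5   -0.585  0.037] [ 0.465 -0.593  0.029]
[201 204  14  15 115] [0.446 0.113 0.013] [0.488 0.151 0.024] [0.467 0.131 0.018]
[101 223  68  14 351] [0.392 0.246 0.012] [0.428 0.442 0.032] [0.41  0.304 0.022]
[ 211  339   79   45 1567] [-0.006 -0.107  0.012] [0.111 0.109 0.08 ] [ 0.069 -0.001  0.014]
```

```bash
python3 - <<'E'
from h import *
d=np.load("pics/top0.npy");C=cloud("top",d);z=C[...,2]
for lo,hi in((0.02,0.036),(0.036,.05)):
    q=C[180:222,245:340][(z[180:222,245:340]>lo)&(z[180:222,245:340]<hi)];print(len(q))
    if len(q)>5: print(np.median(q[:,2]),cv2.minAreaRect((q[:,:2]*1000).astype(np.float32)))
d=np.load("pics/scene0.npy");C=cloud("scene",d);z=C[...,2];print("t2",np.median(z[130:160,100:180]))
q=C[160:205,195:268];q=q[(q[...,2]>.022)&(q[...,2]<.036)];print(len(q),cv2.minAreaRect((q[:,:2]*1000).astype(np.float32)))
E
```

```text
688
0.030275001282201175 ((497.0095520019531, -114.09483337402344), (219.92559814453125, 30.768346786499023), 78.5380859375)
104
0.04211381070783771 ((496.0614013671875, -117.98686981201172), (174.16195678710938, 16.855302810668945), 78.20564270019531)
t2 0.0036579381617463658
471 ((498.77069091796875, -116.92765808105469), (146.36619567871094, 195.17015075683594), 23.309974670410156)
```

View pics/top0c.png

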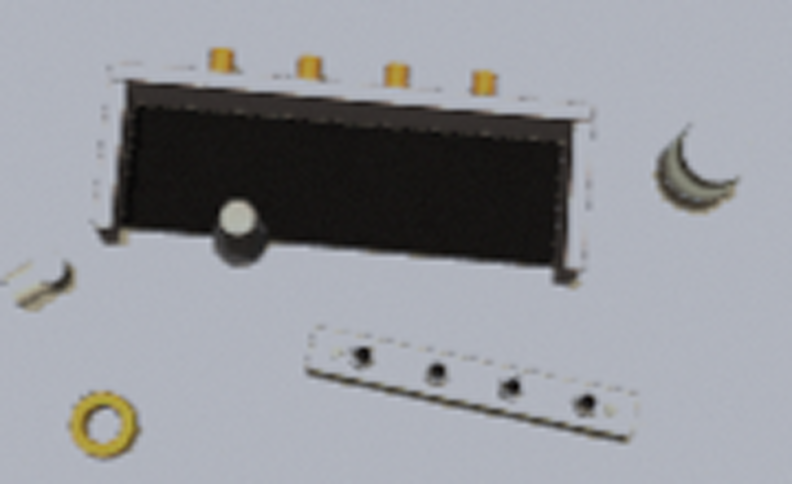

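View pics/scene0c.png

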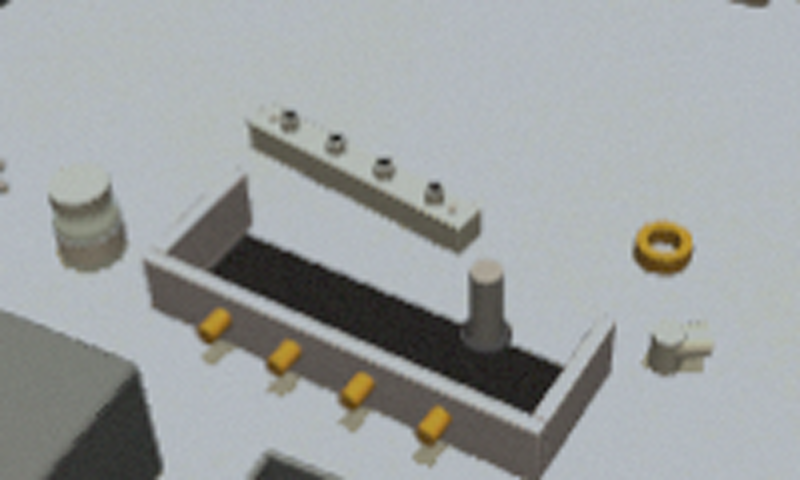

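```bash
python3 - <<'E'
from h import *
d=np.load("pics/top0.npy");C=cloud("top",d);z=C[...,2]
sub=C[120:185,200:328].reshape(-1,3)
q=sub[(sub[:,2]>.048)&(sub[:,2]<.06)]
print(len(q),np.median(q[:,2]))
# back wall
b=q[(q[:,0]>.65)&(q[:,1]>-.15)&(q[:,1]<.1)]
for lo in np.arange(-.15,.1,.05):
    k=b[(b[:,1]>lo)&(b[:,1]<lo+.05)];print(lo+.025,k[:,0].min(),k[:,0].max())
for lo in np.arange(.57,.69,.02):
    k=q[(q[:,0]>lo)&(q[:,0]<lo+.02)];L=k[k[:,1]>.08];Rr=k[k[:,1]<-.1]
    print(round(lo+.01,3),L[:,1].min().round(4),L[:,1].max().round(4),Rr[:,1].min().round(4),Rr[:,1].max().round(4))
print(q[q[:,1]>.1][:,0].min(),q[q[:,1]<-.15][:,0].min())
p=sub[(sub[:,2]>.061)&(sub[:,1]>0)&(sub[:,1]<.08)];print(len(p),cv2.minEnclosingCircle((p[:,:2]*1000).astype(np.float32)),p[:,2].max())
E
```

```text
784 0.05517373065635989
-0.125 0.6727548391416074 0.6882264631212474
-0.07499999999999998 0.6765315293505783 0.6910418610314085
-0.024999999999999988 0.6810244356139756 0.6960801489668436
0.02500000000000003 0.6848960858179245 0.6996264768921856
0.07500000000000001 0.6882574813836578 0.7042638994262989Traceback (most recent call last):
  File "<stdin>", line 12, in <module>
    return umr_minimum(a, axis, None, out, keepdims, initial, where)
ValueError: zero-size array to reduction operation minimum which has no identity
```

```bash
python3 - <<'E'
from h import *
d=np.load("pics/top0.npy");C=cloud("top",d);z=C[...,2]
sub=C[120:185,200:328].reshape(-1,3)
q=sub[(sub[:,2]>.048)&(sub[:,2]<.06)]
b=q[(q[:,0]>.65)&(q[:,1]>-.15)&(q[:,1]<.1)]
vx,vy,_,_=cv2.fitLine(b[:,:2].astype(np.float32),cv2.DIST_HUBER,0,.001,.001).ravel()
if vy<0:vx,vy=-vx,-vy
Y=np.array([vx,vy]);X=np.array([vy,-vx]);print("yaw",np.degrees(np.arctan2(X[1],X[0])))
bx=b[:,:2]@X;print("back",bx.min(),bx.max(),bx.mean())
w=q[(q[:,:2]@X<bx.mean()-.02)];yy=w[:,:2]@Y;m=yy.mean()
L=w[yy>m+.1];r=w[yy<m-.1]
for k in(L,r):print(len(k),(k[:,:2]@Y).min(),(k[:,:2]@Y).max(),(k[:,:2]@Y).mean(),(k[:,:2]@X).min())
x0=bx.mean()-.096;y0=((L[:,:2]@Y).mean()+(r[:,:2]@Y).mean())/2
O=X*x0+Y*y0;print("bay origin",O,X,Y)
p=sub[(sub[:,2]>.062)&(sub[:,1]>0)&(sub[:,1]<.08)];c=p[:,:2].mean(0);print("post",c,len(p),(c-O)@X,(c-O)@Y)
for n,P in(("L",(.519,-.006)),("R",(.475,-.222))):print(n,(np.array(P)-O)@X,(np.array(P)-O)@Y)
E
```

```text
yaw -4.542989
back 0.6810731130314694 0.6956620933562329 0.6873457263452779
128 0.17312217305952307 0.18598890397637632 0.17905487645978585 0.5798647050603386
128 -0.1383011082952902 -0.12555174860096294 -0.1317722416176757 0.5807361961079768
bay origin [ 0.59136038 -0.02327171] [ 0.9968582  -0.07920706] [0.07920706 0.9968582 ]
post [0.49562794 0.02761387] 87 -0.09946216969761454 0.043143023465877554
L -0.07350108159023748 0.011485995475934386
R -0.10025411755281916 -0.20732048174293197
```

```bash
cat >> h.py <<'E'
O=np.array([0.59136,-0.02327]);X=np.array([.99686,-.07921]);Y=np.array([.07921,.99686])
def b2w(x,y): return O+x*X+y*Y
def w2b(p): p=np.asarray(p)[:2]-O; return np.array([p@X,p@Y])
def st():
    s=manip.observe();M=R.from_quat(s["ee_rot"]).as_matrix();yaw=np.degrees(np.arctan2(M[1,0],M[0,0]))
    print("t %.2f tcp"%s["clock"],s["ee_pos"].round(4),"yaw %.2f"%yaw,"tilt",M[:,2].round(4),"F",s["ft_force"].round(1),"w %.4f"%s["grip_width"],"bay",w2b(s["ee_pos"]).round(4));return s,M,yaw
def inc(xy,ztip,yaw):
    s,M,y0=st();tip=s["ee_pos"]+M@[0,0,.186]
    t=np.array([*xy,ztip]);v=M.T@(t-np.array([0,0,-.186])-s["ee_pos"])
    print("inc",v.round(4),"spin %.2f"%((y0-yaw+180)%360-180))
def bar(tag,zs=(.022,.036)):
    p,d=grab("top",tag);C=cloud("top",d).reshape(-1,3)
    q=C[(C[:,2]>zs[0])&(C[:,2]<zs[1])&(C[:,0]>.42)&(C[:,0]<.70)&(C[:,1]>-.25)&(C[:,1]<.19)]
    return q
E
python3 - <<'E'
from h import *
d=np.load("pics/top0.npy");C=cloud("top",d).reshape(-1,3)
p=C[(C[:,2]>.06)&(C[:,2]<.08)&(C[:,0]>.57)&(C[:,0]<.63)&(C[:,1]>0)&(C[:,1]<.08)];c=p[:,:2].mean(0);print("post",len(p),c,w2b(c),cv2.minEnclosingCircle((p[:,:2]*1000).astype(np.float32)))
inc((.4553,-.1055),.2,78.5)
E
```

```text
post 55 [0.59702763 0.04247505] [0.00044217 0.06598754] ((597.2490234375, 42.94500732421875), 11.621902465820312)
t 0.10 tcp [0.1725 0.5745 0.4038] yaw 73.28 tilt [-6.0e-04 -1.5e-03 -1.0e+00] F [-0.1 -0.1  0.1] w 0.0929 bay [-0.4649  0.5627]
inc [-0.5698  0.4664  0.0187] spin -5.22
```

Call:
jog_arm(increments=[{"x":-0.57,"y":0.466,"z":0.018,"spin":-5.2,"claw":100},{"x":-0.57,"y":0.466,"z":0.018,"spin":-5.2},{"x":-0.57,"y":0.466,"z":0.018,"spin":-5.2},{"x":-0.57,"y":0.466,"z":0.018,"spin":-5.2},{"x":-0.57,"y":0.466,"z":0.018,"spin":-5.2},{"x":-0.57,"y":0.466,"z":0.018,"spin":-5.2},{"x":-0.57,"y":0.466,"z":0.018,"spin":-5.2},{"x":-0.57,"y":0.466,"z":0.018,"spin":-5.2},{"x":-0.57,"y":0.466,"z":0.018,"spin":-5.2},{"x":-0.57,"y":0.466,"z":0.018,"spin":-5.2}])

```text
$.increments[1]: bad value
```

```bash
python3 - <<'E'
from h import *
inc((.4553,-.1055),.010,78.5)
E
```

```text
t 0.10 tcp [0.1725 0.5745 0.4038] yaw 73.28 tilt [-6.0e-04 -1.5e-03 -1.0e+00] F [-0.1 -0.1  0.1] w 0.0929 bay [-0.4649  0.5627]
inc [-0.5695  0.4665  0.2087] spin -5.22
```

Every row needs all fields.

Call:
jog_arm(increments=[{"x":-0.57,"y":0.466,"z":0.018,"spin":-5.2,"claw":100},{"x":-0.57,"y":0.466,"z":0.018,"spin":-5.2,"claw":100},{"x":-0.57,"y":0.466,"z":0.018,"spin":-5.2,"claw":100},{"x":-0.57,"y":0.466,"z":0.018,"spin":-5.2,"claw":100},{"x":-0.57,"y":0.466,"z":0.018,"spin":-5.2,"claw":100},{"x":-0.57,"y":0.466,"z":0.018,"spin":-5.2,"claw":100},{"x":-0.57,"y":0.466,"z":0.018,"spin":-5.2,"claw":100},{"x":-0.57,"y":0.466,"z":0.018,"spin":-5.2,"claw":100},{"x":-0.57,"y":0.466,"z":0.018,"spin":-5.2,"claw":100},{"x":-0.57,"y":0.466,"z":0.018,"spin":-5.2,"claw":100}])

```text
clock: 1.35
ee_pos: [0.4124, -0.0045, 0.3894]
ee_rot: [0.775, 0.632, 0.0, 0.0]
ft_force: [0.5, 0.4, 0.1]
grip_width: 0.0931
```

```bash
python3 - <<'E'
from h import *
inc((.4553,-.1055),.010,78.5)
E
```

```text
t 1.35 tcp [ 0.4124 -0.0045  0.3894] yaw 78.47 tilt [ 6.e-04  1.e-04 -1.e+00] F [0.5 0.4 0.1] w 0.0931 bay [-0.1799  0.0045]
inc [-0.0904  0.0621  0.1934] spin -0.03
```

Call:
jog_arm(increments=[{"x":-0.055,"y":0.037,"z":0.02,"spin":0,"claw":100},{"x":-0.09,"y":0.06,"z":0.06,"spin":0,"claw":100},{"x":-0.09,"y":0.06,"z":0.1,"spin":0,"claw":100},{"x":-0.09,"y":0.06,"z":0.14,"spin":0,"claw":100},{"x":-0.09,"y":0.06,"z":0.17,"spin":0,"claw":100},{"x":-0.09,"y":0.06,"z":0.17,"spin":0,"claw":100}])

```text
clock: 2.1
ee_pos: [0.4513, -0.1021, 0.2167]
ee_rot: [0.775, 0.632, -0.002, -0.003]
ft_force: [0.1, -0.7, 0.5]
grip_width: 0.0932
```

```bash
python3 - <<'E'
from h import *
inc((.4553,-.1055),.010,78.5)
grab("top",1);crop("top",1,185,115,180,110,4.4)
grab("scene",1);crop("scene",1,140,120,200,140,4)
E
```

```text
t 2.10 tcp [ 0.4513 -0.1021  0.2167] yaw 78.47 tilt [-0.0059  0.0021 -1.    ] F [ 0.1 -0.7  0.5] w 0.0932 bay [-0.1334 -0.0897]
inc [-0.0026  0.0047  0.0207] spin -0.03
```

View pics/top1c.png

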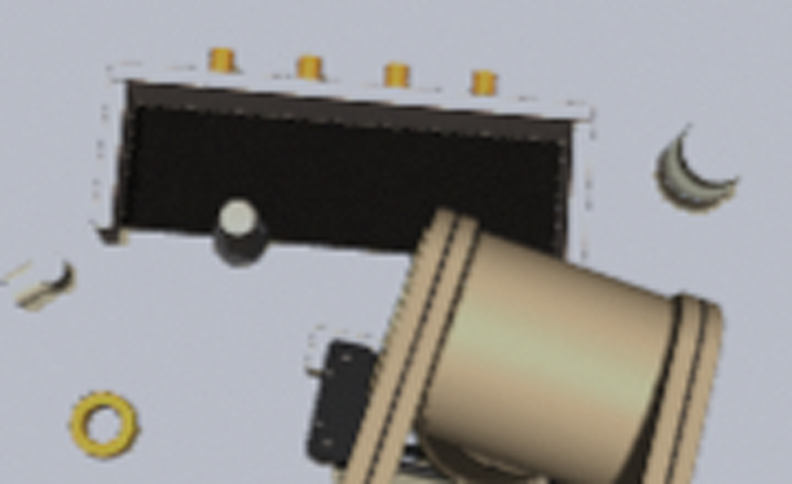

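View pics/scene1c.png

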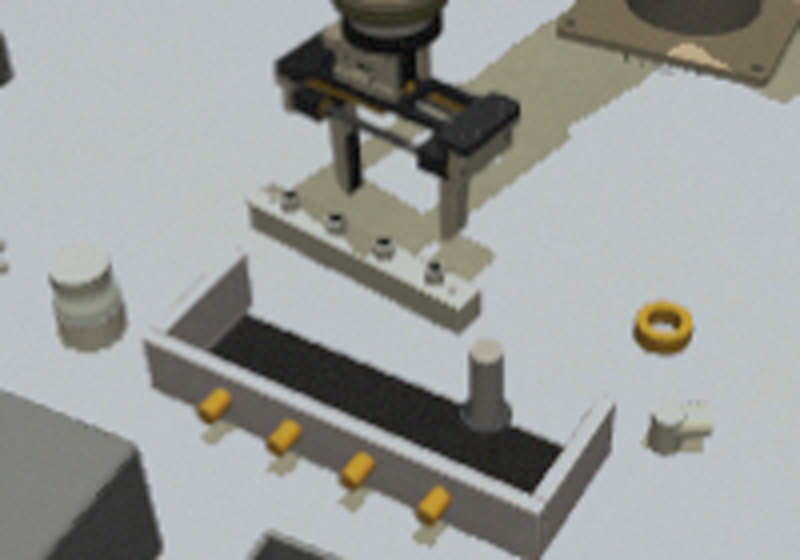

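Call:
jog_arm(increments=[{"x":0,"y":0.0,"z":0.018,"spin":0,"claw":100},{"x":0,"y":0.0,"z":0.018,"spin":0,"claw":100},{"x":0,"y":0.0,"z":0.018,"spin":0,"claw":100}])

```text
clock: 2.58
ee_pos: [0.4537, -0.1027, 0.203]
ee_rot: [0.774, 0.633, 0.001, 0.001]
ft_force: [0.4, 0.3, -0.4]
grip_width: 0.0931
```

```bash
python3 - <<'E'
from h import *
inc((.4553,-.1055),.010,78.5)
E
```

```text
t 2.58 tcp [ 0.4537 -0.1027  0.203 ] yaw 78.49 tilt [ 1.9e-03 -7.0e-04 -1.0e+00] F [ 0.4  0.3 -0.4] w 0.0931 bay [-0.131  -0.0901]
inc [-0.0024  0.0021  0.007 ] spin -0.01
```

Call:
jog_arm(increments=[{"x":0,"y":0.012,"z":0.006,"spin":0,"claw":100},{"x":0,"y":0.021,"z":0.006,"spin":0,"claw":100},{"x":0.001,"y":0.028,"z":0.006,"spin":3,"claw":100},{"x":0.002,"y":0.034,"z":0.006,"spin":6,"claw":100},{"x":0.002,"y":0.04,"z":0.006,"spin":9,"claw":100},{"x":0.002,"y":0.046,"z":0.006,"spin":12,"claw":100},{"x":0.002,"y":0.052,"z":0.006,"spin":15,"claw":100},{"x":0.0015,"y":0.058,"z":0.006,"spin":18,"claw":100},{"x":0.001,"y":0.062,"z":0.006,"spin":20,"claw":100},{"x":0.001,"y":0.062,"z":0.006,"spin":20,"claw":100}])

```text
clock: 3.82
ee_pos: [0.5144, -0.1141, 0.1959]
ee_rot: [0.873, 0.489, 0.0, 0.0]
ft_force: [0.0, 0.7, -0.3]
grip_width: 0.0931
```

```bash
python3 - <<'E'
from h import *
st()
grab("scene",2);crop("scene",2,140,120,200,140,4)
E
```

```text
t 3.83 tcp [ 0.5144 -0.1141  0.1959] yaw 58.49 tilt [ 8.e-04 -3.e-04 -1.e+00] F [ 0.   0.7 -0.3] w 0.0931 bay [-0.0695 -0.0966]
```

View pics/scene2c.png

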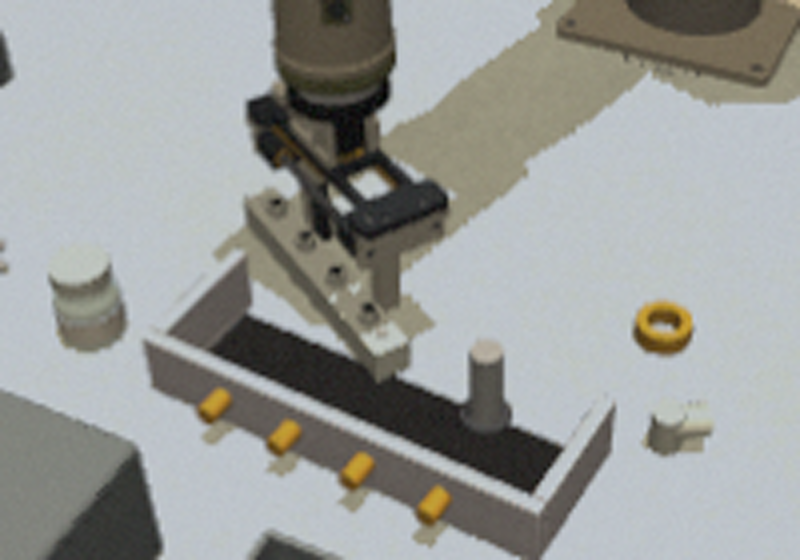

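```bash
python3 - <<'E'
from h import *
for P in onplane("scene",[(235,211),(242,205.2),(202,170)],.03): print(P.round(4),w2b(P).round(4))
# check calibration: post top
print(w2b(onplane("scene",[(140+486/4,120+350/4)],.066)[0]))
E
```

```text
[ 0.6089 -0.0367  0.03  ] [ 0.0186 -0.012 ]
[ 0.579  -0.0291  0.03  ] [-0.0119 -0.0068]
[ 0.4871 -0.2246  0.03  ] [-0.088 -0.209]
[-0.00024907  0.06535559]
```

```bash
python3 - <<'E'
from h import *
print(manip.observe()["qpos"].round(3))
u=np.array([np.sin(np.radians(28)),np.cos(np.radians(28))])
r=np.array([-.102,-.202])
for g in(.0275,):
    p=r-u*g;w=b2w(*p);print(w);inc(w,.0095,147.5);inc(w,.0095,-32.5)
E
```

```text
[-0.316  0.143  1.878 -0.     1.12  -1.337]
[ 0.45888663 -0.23973848]
t 3.88 tcp [ 0.5142 -0.1141  0.1958] yaw 58.52 tilt [ 6.e-04 -3.e-04 -1.e+00] F [ 0.4 -0.6 -0.9] w 0.0930 bay [-0.0697 -0.0966]
inc [-0.1361  0.0184  0.0003] spin -88.98
t 3.88 tcp [ 0.5142 -0.1141  0.1958] yaw 58.52 tilt [ 6.e-04 -3.e-04 -1.e+00] F [ 0.4 -0.6 -0.9] w 0.0930 bay [-0.0697 -0.0966]
inc [-0.1361  0.0184  0.0003] spin 91.02
```

Call:
jog_arm(increments=[{"x":0,"y":-0.025,"z":0,"spin":0,"claw":100},{"x":0,"y":-0.03,"z":-0.05,"spin":0,"claw":100},{"x":-0.03,"y":-0.02,"z":-0.08,"spin":10,"claw":50},{"x":-0.08,"y":0.0,"z":-0.08,"spin":20,"claw":0},{"x":-0.13,"y":0.018,"z":-0.08,"spin":30,"claw":0},{"x":-0.136,"y":0.018,"z":-0.08,"spin":40,"claw":0},{"x":-0.136,"y":0.018,"z":-0.08,"spin":50,"claw":0},{"x":-0.136,"y":0.018,"z":-0.08,"spin":60,"claw":0},{"x":-0.136,"y":0.018,"z":-0.08,"spin":70,"claw":0},{"x":-0.136,"y":0.018,"z":-0.08,"spin":80,"claw":0}])

```text
clock: 5.12
ee_pos: [0.4581, -0.2394, 0.2756]
ee_rot: [0.982, -0.189, 0.0, 0.0]
ft_force: [0.5, 0.0, 0.3]
grip_width: 0.0174
```

```bash
python3 - <<'E'
from h import *
inc((.4589,-.2397),.0095,-32.5)
grab("scene",3);crop("scene",3,140,120,200,140,4)
E
```

```text
t 5.12 tcp [ 0.4581 -0.2394  0.2756] yaw -21.81 tilt [ 3.e-04 -3.e-04 -1.e+00] F [0.5 0.  0.3] w 0.0174 bay [-0.1157 -0.226 ]
inc [ 0.0008 -0.      0.0801] spin 10.69
```

View pics/scene3c.png

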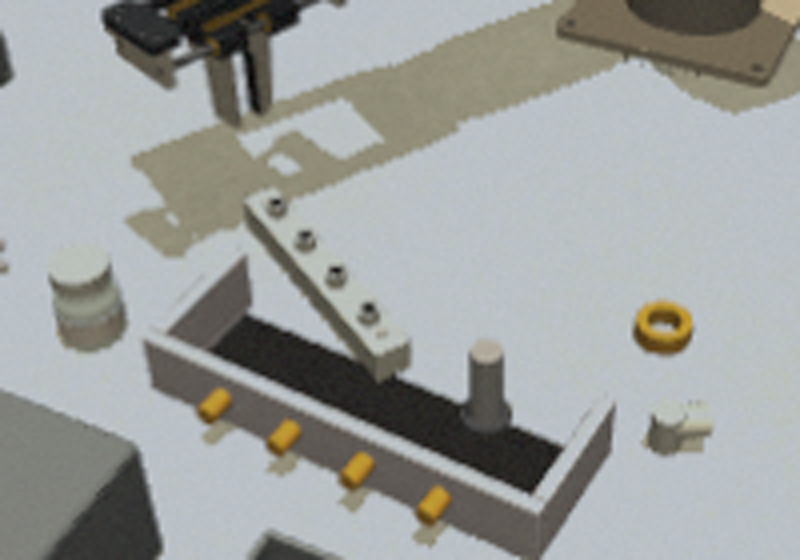

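```bash
python3 - <<'E'
from h import *
q=bar(4,(.024,.035));crop("top",4,185,115,180,110,4.4)
b=np.array([w2b(p) for p in q]);k=(b[:,1]<.04)&(b[:,1]>-.24)&~((b[:,0]>.07))&~(b[:,1]<-.13)*1>0
q2=b
print(len(q2))
# restrict near predicted axis
u=np.array([.469,.883]);n=np.array([.883,-.469]);c=np.array([-.049,-.105])
s=(b-c)@u;t=(b-c)@n;k=(abs(t)<.026)&(abs(s)<.14)
print(k.sum(),s[k].min(),s[k].max(),t[k].min(),t[k].max())
r=cv2.minAreaRect((b[k]*1000).astype(np.float32));print(r,cv2.boxPoints(r))
E
```

```text
906
675 -0.1134573569515767 0.10562652853318322 -0.014828809898821824 0.01863946581404848
((-49.30510330200195, -109.36334991455078), (219.14942932128906, 31.072208404541016), 62.750125885009766) [[-113.28818   -199.66371  ]
 [ -85.66441   -213.89081  ]
 [  14.677971   -19.062988 ]
 [ -12.945793    -4.8358917]]
```

View pics/top4c.png

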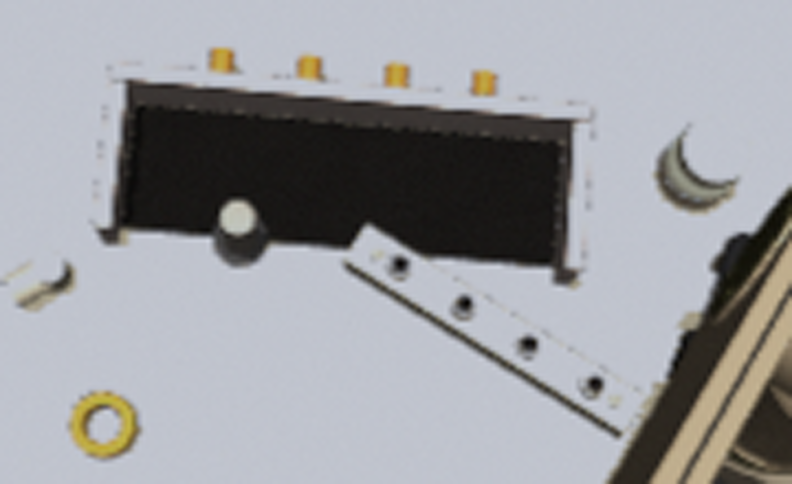

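```bash
python3 - <<'E'
from h import *
inc(b2w(-.112,-.2314),.0095,-31.8)
E
```

```text
t 5.22 tcp [ 0.4581 -0.2394  0.2756] yaw -21.62 tilt [ 2.e-04 -3.e-04 -1.e+00] F [ 0.1 -0.3 -0.2] w 0.0092 bay [-0.1157 -0.226 ]
inc [0.0051 0.0041 0.0801] spin 10.18
```

Call:
jog_arm(increments=[{"x":0.005,"y":0.004,"z":0.02,"spin":8,"claw":0},{"x":0.005,"y":0.004,"z":0.05,"spin":10.2,"claw":0},{"x":0.005,"y":0.004,"z":0.08,"spin":10.2,"claw":0},{"x":0.005,"y":0.004,"z":0.08,"spin":10.2,"claw":0}])

```text
clock: 5.72
ee_pos: [0.46, -0.244, 0.193]
ee_rot: [0.962, -0.271, -0.003, -0.001]
ft_force: [0.2, -0.0, -0.1]
grip_width: 0.0004
```

```bash
python3 - <<'E'
from h import *
inc(b2w(-.112,-.2314),.0095,-31.8)
E
```

```text
t 5.72 tcp [ 0.46  -0.244  0.193] yaw -31.49 tilt [-0.0044  0.0029 -1.    ] F [ 0.2 -0.  -0.1] w 0.0004 bay [-0.1134 -0.2305]
inc [ 0.0017  0.0002 -0.0025] spin 0.31
```

Call:
jog_arm(increments=[{"x":0.001,"y":-0.01,"z":0,"spin":0,"claw":0},{"x":0.001,"y":-0.018,"z":0,"spin":0,"claw":0},{"x":0.001,"y":-0.025,"z":0,"spin":0,"claw":0},{"x":0.001,"y":-0.033,"z":0,"spin":0,"claw":0},{"x":0.001,"y":-0.041,"z":0,"spin":0,"claw":0},{"x":0.001,"y":-0.049,"z":0,"spin":0,"claw":0},{"x":0.001,"y":-0.057,"z":0,"spin":0,"claw":0},{"x":0.001,"y":-0.065,"z":0,"spin":0,"claw":0},{"x":0.001,"y":-0.07,"z":0,"spin":0,"claw":0},{"x":0.001,"y":-0.07,"z":0,"spin":0,"claw":0}])

```text
clock: 6.98
ee_pos: [0.4992, -0.1852, 0.1952]
ee_rot: [0.962, -0.273, -0.0, -0.0]
ft_force: [-0.1, 0.7, -0.2]
grip_width: 0.0006
```

```bash
cat >> h.py <<'E'
def meas(tag,c,th):
    q=bar(tag,(.024,.035));b=np.array([w2b(p) for p in q]);th=np.radians(th);u=np.array([np.sin(th),np.cos(th)]);n=np.array([u[1],-u[0]])
    s=(b-c)@u;t=(b-c)@n;k=(abs(t)<.026)&(abs(s)<.13)
    b=b[k];r=cv2.minAreaRect((b*1000).astype(np.float32));print(k.sum(),np.round(r[0],1),np.round(r[1],1),round(r[2],2));print(cv2.boxPoints(r).round(1).tolist())
E
python3 - <<'E'
from h import *
st();meas(5,(-.026,-.065),27.)
crop("top",5,185,115,180,110,4.4)
grab("scene",5);crop("scene",5,140,120,200,140,4)
E
```

```text
t 6.97 tcp [ 0.4992 -0.1852  0.1952] yaw -31.69 tilt [-1.e-04  9.e-04 -1.e+00] F [-0.1  0.7 -0.2] w 0.0006 bay [-0.0791 -0.1687]
544 [-17.3 -43.9] [183.5  30.9] 63.08
[[-72.5999984741211, -118.69999694824219], [-45.0, -132.6999969482422], [38.099998474121094, 30.899999618530273], [10.5, 44.900001525878906]]
```

View pics/scene5c.png

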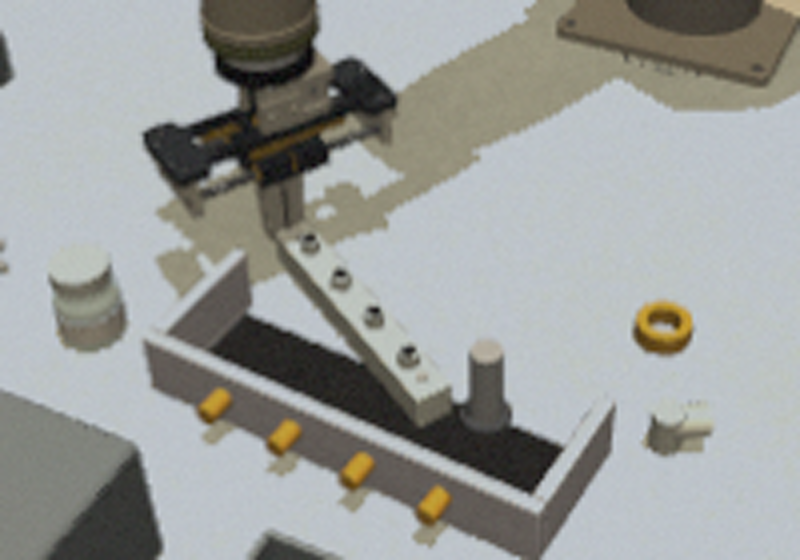

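View pics/top5c.png

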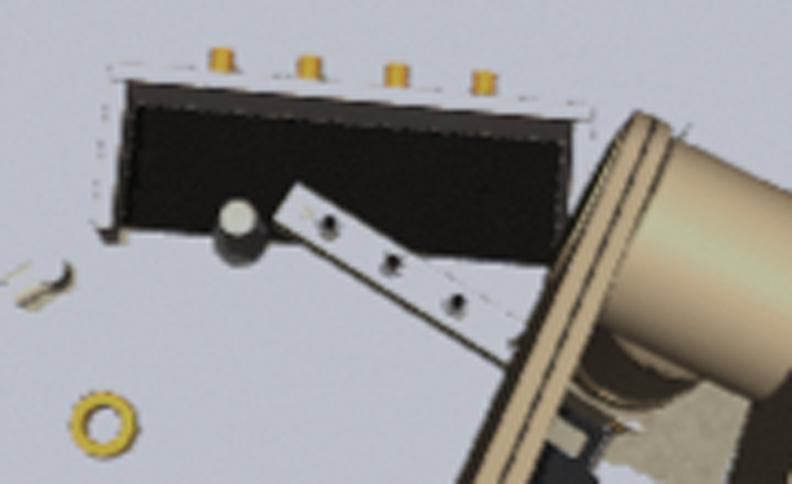

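Call:
jog_arm(increments=[{"x":0,"y":-0.007,"z":0,"spin":0,"claw":0},{"x":0,"y":-0.015,"z":0,"spin":0,"claw":0},{"x":0,"y":-0.023,"z":0,"spin":0,"claw":0},{"x":0,"y":-0.031,"z":0,"spin":0,"claw":0},{"x":0,"y":-0.039,"z":0,"spin":0,"claw":0},{"x":0,"y":-0.047,"z":0,"spin":0,"claw":0},{"x":0,"y":-0.055,"z":0,"spin":0,"claw":0},{"x":0,"y":-0.062,"z":0,"spin":0,"claw":0},{"x":0,"y":-0.062,"z":0,"spin":0,"claw":0}])

```text
clock: 8.2
ee_pos: [0.532, -0.1326, 0.1956]
ee_rot: [0.962, -0.273, 0.0, -0.0]
ft_force: [-0.7, 0.4, -0.8]
grip_width: 0.0003
```

```bash
python3 - <<'E'
from h import *
st();meas(6,(.011,.011),27.);print(manip.observe()["qpos"].round(2))
crop("top",6,185,115,180,110,4.4)
grab("scene",6);crop("scene",6,140,120,200,140,4)
E
```

```text
t 8.20 tcp [ 0.532  -0.1326  0.1956] yaw -31.68 tilt [ 5.e-04  2.e-04 -1.e+00] F [-0.7  0.4 -0.8] w 0.0003 bay [-0.0505 -0.1137]
492 [23.6 33.6] [206.   38.6] 59.77
[[-45.0, -45.70000076293945], [-11.600000381469727, -65.0999984741211], [92.0999984741211, 112.9000015258789], [58.79999923706055, 132.39999389648438]]
[-0.34  0.2   1.82  0.    1.13  0.21]
```

View pics/scene6c.png

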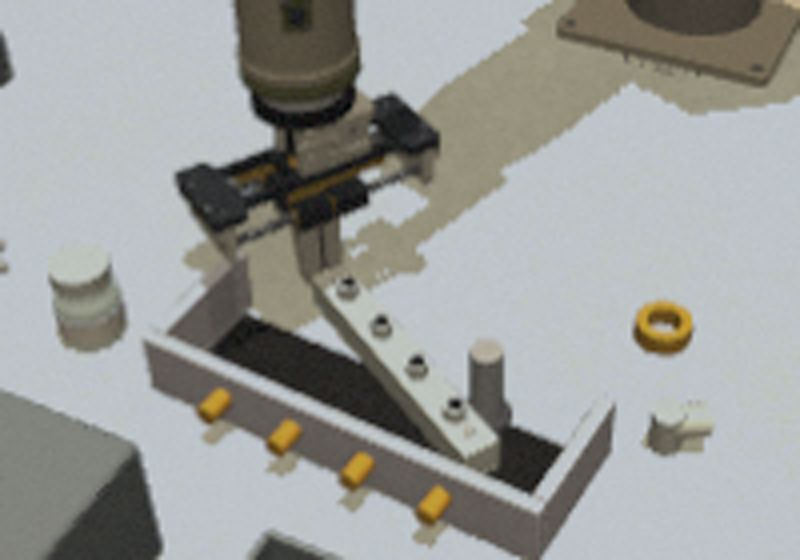

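View pics/top6c.png

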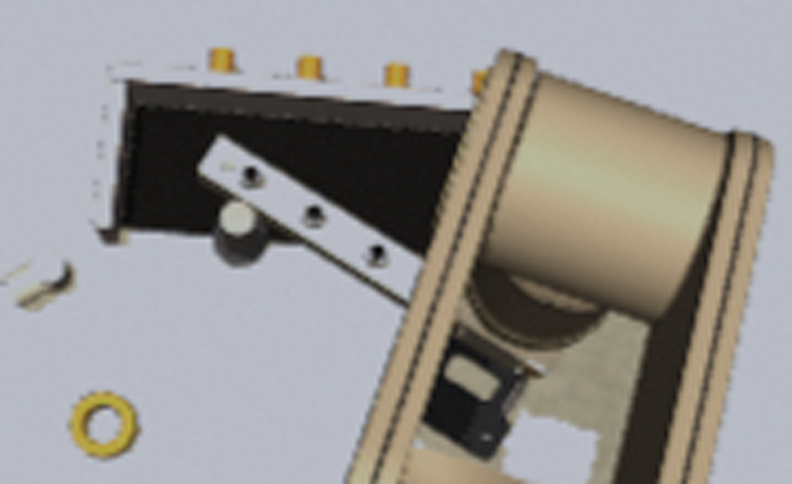

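```bash
python3 - <<'E'
from h import *
for P in onplane("scene",[(140+464/4,120+457/4),(140+498/4,120+435/4),(140+314/4,120+282/4)],.03): print(w2b(P).round(4))
for P in onplane("top",[(185+222/4.4,115+134/4.4),(185+198/4.4,115+168/4.4)],.03): print(w2b(P).round(4))
E
```

```text
[0.0653 0.085 ]
[0.0365 0.0955]
[-0.0312 -0.1039]
[0.0662 0.0823]
[0.041  0.0961]
```

```bash
python3 - <<'E'
from h import *
inc(b2w(-.049,-.0154),.010,58.5)
E
```

```text
t 8.30 tcp [ 0.5318 -0.133   0.1956] yaw -31.70 tilt [ 4.e-04  0.e+00 -1.e+00] F [-0.6 -0.5 -0.5] w 0.0004 bay [-0.0507 -0.1141]
inc [-0.0436 -0.0886 -0.0004] spin -90.20
```

Call:
jog_arm(increments=[{"x":0,"y":0.02,"z":0,"spin":0,"claw":0},{"x":0,"y":0.02,"z":-0.05,"spin":0,"claw":0},{"x":-0.02,"y":0.0,"z":-0.08,"spin":-10,"claw":0},{"x":-0.0436,"y":-0.04,"z":-0.08,"spin":-20,"claw":20},{"x":-0.0436,"y":-0.0886,"z":-0.08,"spin":-30,"claw":50},{"x":-0.0436,"y":-0.0886,"z":-0.08,"spin":-40,"claw":50},{"x":-0.0436,"y":-0.0886,"z":-0.08,"spin":-50,"claw":50},{"x":-0.0436,"y":-0.0886,"z":-0.08,"spin":-60,"claw":50},{"x":-0.0436,"y":-0.0886,"z":-0.08,"spin":-70,"claw":50},{"x":-0.0436,"y":-0.0886,"z":-0.08,"spin":-80,"claw":50}])

```text
clock: 9.55
ee_pos: [0.5407, -0.0361, 0.2754]
ee_rot: [0.912, 0.411, -0.0, 0.0]
ft_force: [-0.3, -0.2, -0.2]
grip_width: 0.0462
```

```bash
python3 - <<'E'
from h import *
inc(b2w(-.049,-.0154),.010,58.5)
grab("scene",7);crop("scene",7,140,120,200,140,4)
E
```

```text
t 9.55 tcp [ 0.5407 -0.0361  0.2754] yaw 48.57 tilt [-2.e-04 -3.e-04 -1.e+00] F [-0.3 -0.2 -0.2] w 0.0462 bay [-0.0495 -0.0168]
inc [ 0.0015 -0.0004  0.0794] spin -9.93
```

View pics/scene7c.png

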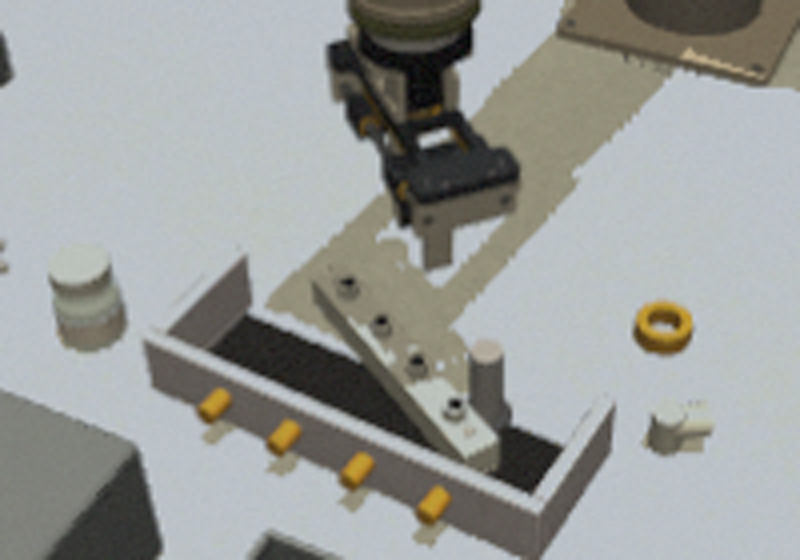

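Clear of the bar. Descend behind its robot-side face.

Call:
jog_arm(increments=[{"x":0.001,"y":0,"z":0,"spin":-9,"claw":50},{"x":0.001,"y":0,"z":0.03,"spin":-10,"claw":50},{"x":0.001,"y":0,"z":0.06,"spin":-10,"claw":50},{"x":0.001,"y":0,"z":0.079,"spin":-10,"claw":50},{"x":0.001,"y":0,"z":0.079,"spin":-10,"claw":50}])

```text
clock: 10.22
ee_pos: [0.5408, -0.0345, 0.1949]
ee_rot: [0.874, 0.486, -0.001, -0.001]
ft_force: [0.3, 1.2, -0.2]
grip_width: 0.0465
```

```bash
python3 - <<'E'
from h import *
st()
L=np.array([.052,.090])
# plan: targets in bay, angle th from 27 to 0; left end L moves to x .075 in last phase
def pose(th,Lx,g=.0225,s=-.14):
    t=np.radians(th);u=np.array([np.sin(t),np.cos(t)]);n=np.array([u[1],-u[0]])
    return b2w(*(np.array([Lx,.09])+s*u-g*n)),85.46-th
s,M,y0=st()
for th,lx,g in[(27,.052,.028),(27,.052,.0225),(24,.052,.0225),(21,.052,.0225),(18,.053,.0225),(15,.054,.0225),(12,.056,.0225),(9,.058,.0225),(6,.06,.0225),(4,.062,.0225),(2,.064,.0225),(0,.066,.0225),(0,.073,.0225),(0,.075,.0225)]:
    w,y=pose(th,lx,g);v=M.T@(np.array([*w,.196])-s["ee_pos"]);print(th,v.round(4),round(y0-y,1))
E
```

```text
t 10.22 tcp [ 0.5408 -0.0345  0.1949] yaw 58.18 tilt [-3.3e-03  4.0e-04 -1.0e+00] F [ 0.3  1.2 -0.2] w 0.0465 bay [-0.0495 -0.0152]
t 10.22 tcp [ 0.5408 -0.0345  0.1949] yaw 58.18 tilt [-3.3e-03  4.0e-04 -1.0e+00] F [ 0.3  1.2 -0.2] w 0.0465 bay [-0.0495 -0.0152]
27 [-0.0001  0.0147 -0.0011] -0.3
27 [-0.0001  0.0202 -0.0011] -0.3
24 [-0.001   0.0276 -0.0012] -3.3
21 [-0.0016  0.035  -0.0012] -6.3
18 [-0.0013  0.0433 -0.0012] -9.3
15 [-0.0006  0.0516 -0.0012] -12.3
12 [ 0.0009  0.0608 -0.0013] -15.3
9 [ 0.0028  0.0699 -0.0013] -18.3
6 [ 0.0051  0.079  -0.0013] -21.3
4 [ 0.0071  0.0856 -0.0014] -23.3
2 [ 0.0093  0.0921 -0.0014] -25.3
0 [ 0.0117  0.0986 -0.0014] -27.3
0 [ 0.0149  0.1049 -0.0014] -27.3
0 [ 0.0158  0.1066 -0.0014] -27.3
```

Call:
jog_arm(increments=[{"x":0,"y":0.013,"z":-0.001,"spin":-0.3,"claw":50},{"x":0,"y":0.02,"z":-0.001,"spin":-0.3,"claw":50},{"x":-0.001,"y":0.0276,"z":-0.001,"spin":-3.3,"claw":50},{"x":-0.0015,"y":0.035,"z":-0.001,"spin":-6.3,"claw":50},{"x":-0.001,"y":0.043,"z":-0.001,"spin":-9.3,"claw":50},{"x":-0.0005,"y":0.0515,"z":-0.001,"spin":-12.3,"claw":50},{"x":0.001,"y":0.061,"z":-0.001,"spin":-15.3,"claw":50},{"x":0.003,"y":0.07,"z":-0.001,"spin":-18.3,"claw":50},{"x":0.005,"y":0.079,"z":-0.001,"spin":-21.3,"claw":50},{"x":0.005,"y":0.079,"z":-0.001,"spin":-21.3,"claw":50}])

```text
clock: 11.48
ee_pos: [0.6127, -0.0719, 0.1985]
ee_rot: [0.769, 0.64, 0.001, 0.001]
ft_force: [-0.2, -0.3, -0.6]
grip_width: 0.0464
```

```bash
python3 - <<'E'
from h import *
s,M,y0=st()
p,d=grab("scene",8);crop("scene",8,140,120,200,140,4)
grab("top",8);crop("top",8,185,115,180,110,4.4)
E
```

```text
t 11.47 tcp [ 0.6127 -0.0719  0.1985] yaw 79.54 tilt [ 2.e-03 -5.e-04 -1.e+00] F [-0.2 -0.3 -0.6] w 0.0464 bay [ 0.0252 -0.0468]
```

View pics/scene8c.png

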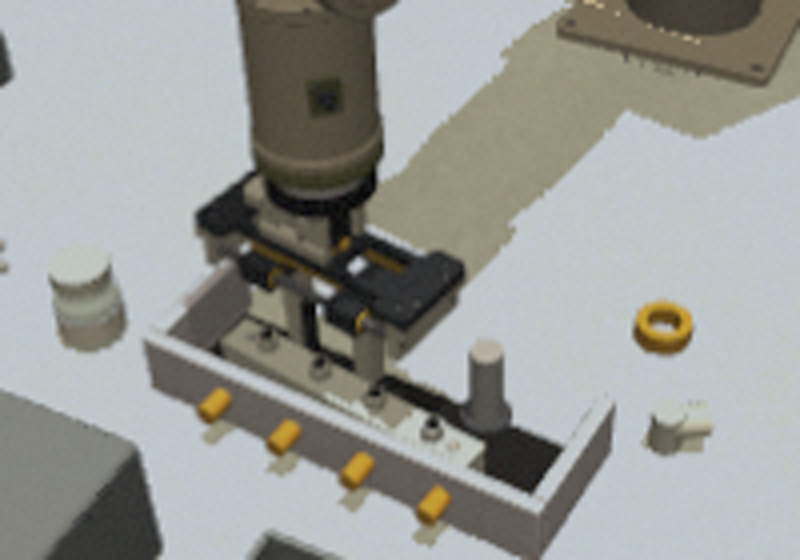

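View pics/top8c.png

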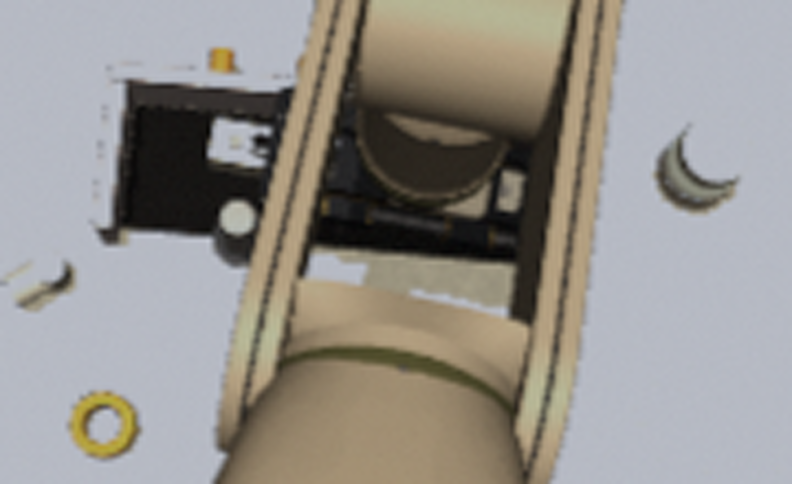

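```bash
python3 - <<'E'
from h import *
for P in onplane("scene",[(140+485/4,120+442/4),(140+222/4,120+345/4),(140+247/4,120+321/4)],.03): print(w2b(P).round(4))
for P in onplane("top",[(185+213/4.4,115+117/4.4),(185+207/4.4,115+158/4.4)],.03): print(w2b(P).round(4))
inc(b2w(.0525,-.05),.01,85.46)
E
```

```text
[0.0465 0.0908]
[ 0.0598 -0.1242]
[ 0.0298 -0.1233]
[0.0776 0.0896]
[0.0485 0.0907]
t 11.57 tcp [ 0.612  -0.0715  0.198 ] yaw 79.50 tilt [ 1.e-03 -2.e-04 -1.e+00] F [ 0.1 -0.3 -0.7] w 0.0469 bay [ 0.0244 -0.0465]
inc [-0.0006  0.0283  0.002 ] spin -5.96
```

Call:
jog_arm(increments=[{"x":0,"y":0.006,"z":0.001,"spin":-2,"claw":50},{"x":0,"y":0.012,"z":0.001,"spin":-4,"claw":50},{"x":0,"y":0.017,"z":0.001,"spin":-6,"claw":50},{"x":0,"y":0.021,"z":0.001,"spin":-6,"claw":50},{"x":0,"y":0.024,"z":0.001,"spin":-6,"claw":50},{"x":0,"y":0.026,"z":0.001,"spin":-6,"claw":50},{"x":0,"y":0.026,"z":0.001,"spin":-6,"claw":50}])

```text
clock: 12.45
ee_pos: [0.6374, -0.0761, 0.1964]
ee_rot: [0.734, 0.679, 0.0, 0.0]
ft_force: [-0.6, 0.5, 0.2]
grip_width: 0.0468
```

```bash
python3 - <<'E'
from h import *
inc(b2w(.0525,-.05),.01,85.46)
p,d=grab("scene",9);crop("scene",9,140,120,200,140,4)
E
```

```text
t 12.45 tcp [ 0.6374 -0.0761  0.1964] yaw 85.58 tilt [ 5.e-04 -0.e+00 -1.e+00] F [-0.6  0.5  0.2] w 0.0468 bay [ 0.0501 -0.049 ]
inc [-0.001   0.0024  0.0004] spin 0.12
```

View pics/scene9c.png

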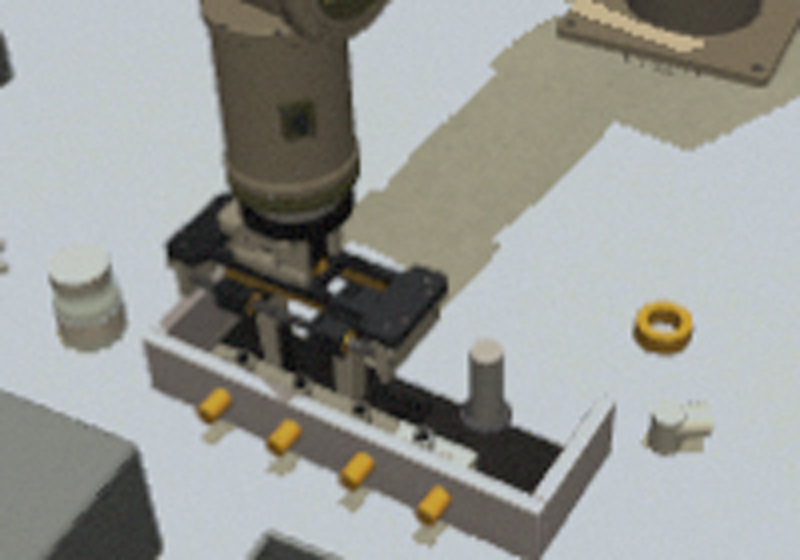

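Nearly home; press on in 1 mm steps until the wall is felt.

Call:
jog_arm(increments=[{"x":0,"y":0.001,"z":0,"spin":0,"claw":50},{"x":0,"y":0.002,"z":0,"spin":0,"claw":50},{"x":0,"y":0.003,"z":0,"spin":0,"claw":50},{"x":0,"y":0.003,"z":0,"spin":0,"claw":50}])

```text
clock: 13.0
ee_pos: [0.6396, -0.0762, 0.1964]
ee_rot: [0.734, 0.679, -0.001, -0.001]
ft_force: [-6.9, 1.7, 6.0]
grip_width: 0.0463
```

```bash
python3 - <<'E'
from h import *
st()
E
```

```text
t 13.00 tcp [ 0.6396 -0.0762  0.1964] yaw 85.56 tilt [-2.2e-03  3.0e-04 -1.0e+00] F [-6.9  1.7  6. ] w 0.0463 bay [ 0.0523 -0.0489]
```

Call:
jog_arm(increments=[{"x":0,"y":-0.02,"z":0,"spin":0,"claw":50},{"x":0,"y":-0.02,"z":-0.05,"spin":0,"claw":50},{"x":0,"y":-0.07,"z":-0.1,"spin":0,"claw":50},{"x":0,"y":-0.13,"z":-0.12,"spin":0,"claw":50},{"x":0.06,"y":-0.16,"z":-0.12,"spin":0,"claw":50},{"x":0.12,"y":-0.18,"z":-0.12,"spin":0,"claw":50},{"x":0.18,"y":-0.18,"z":-0.12,"spin":0,"claw":50},{"x":0.24,"y":-0.18,"z":-0.12,"spin":0,"claw":50},{"x":0.24,"y":-0.18,"z":-0.12,"spin":0,"claw":50}])

```text
clock: 14.12
ee_pos: [0.479, 0.1806, 0.3171]
ee_rot: [0.732, 0.681, 0.001, 0.0]
ft_force: [-0.3, -0.4, 0.4]
grip_width: 0.0465
```

```bash
python3 - <<'E'
from h import *
st();q=bar(10,(.024,.035));crop("top",10,185,115,180,110,4.4)
b=np.array([w2b(p) for p in q]);k=(b[:,0]>.045)&(b[:,0]<.095)&(abs(b[:,1])<.149)
for lo in np.arange(-.15,.12,.02):
    j=b[k&(b[:,1]>=lo)&(b[:,1]<lo+.02)]
    if len(j):print(round(lo+.01,2),len(j),j[:,0].min().round(4),j[:,0].max().round(4))
grab("scene",10);crop("scene",10,140,120,200,140,4)
E
```

```text
t 14.12 tcp [0.479  0.1806 0.3171] yaw 85.86 tilt [ 0.0019  0.0015 -1.    ] F [-0.3 -0.4  0.4] w 0.0465 bay [-0.1281  0.1944]
-0.14 7 0.0909 0.0918
-0.12 63 0.061 0.0918
-0.1 53 0.0604 0.091
-0.08 65 0.0614 0.0919
-0.06 69 0.0608 0.0924
-0.04 50 0.0603 0.0925
-0.02 69 0.0609 0.0915
-0.0 51 0.0602 0.0921
0.02 67 0.0598 0.0921
0.04 70 0.06 0.0918
0.06 51 0.0603 0.0919
0.08 67 0.0607 0.0919
0.1 13 0.0641 0.0917
0.12 9 0.0906 0.0921
```

View pics/top10c.png

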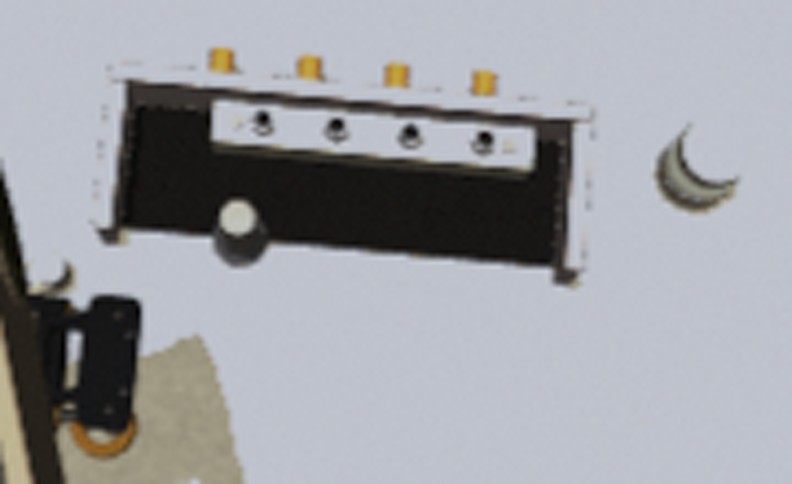

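View pics/scene10c.png

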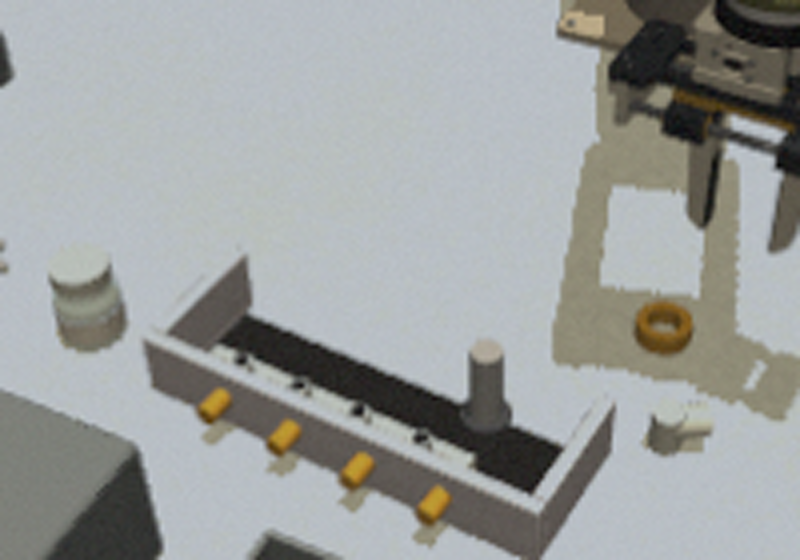

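```bash
python3 -c "
from plant import manip
print(manip.job_done())"
```

```text
the job is handed in; nothing more can be done
None
```

The bar is lying flush along the bay's back wall, and I handed the job in at about 14 s; no verdict was reported.

**How it was done:** I tilted the bar about 20° more by pushing both open fingertips on its robot-side face, bringing it to 27° to the mouth. Then I pushed its right end lengthwise with closed fingers, so the left end went in past the post and behind it. Finally I swung the right end in with two fingertips and pressed it home. Nothing was gripped or lifted.

**Last checks:**
- **On the way:** midway through the lengthwise push, the left end was at about bay x = +24 mm while the right end was still at about -75 mm. That meets the first criterion.
- **Final position:** in the top-view depth, the bar's front edge sits at bay x = 60–61 mm along almost its whole length, so its centre line is at about 75–76 mm. The ends are at about y = +90 and -130 mm, inside the limits.
- **Wall contact:** the last press met the wall with about 7 N sideways. It also showed 6 N vertically, which I did not explain; I backed off without trouble.
- **Bystanders:** the collar, elbow and jar looked unmoved in the pictures. I did not measure any bystander's final position. The driver, cartridge, wrench and pump were outside the final views; the arm began on the driver, cartridge and pump side but did no pushing near any of the four.
- **A reading that failed:** one automatic bar fit was spoiled by wall pixels. I replaced it with corner points from both cameras, which agreed to within 5 mm.

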